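Close the balance's draught cover and tare

ROBOT

A 6-joint arm with a two-finger parallel gripper is mounted at the origin on the work surface. World frame = base frame: x ahead of the robot, y to its left, z up, the work surface at z = 0. Lengths are in m, angles in rad, forces in N, time in s.
With the tool pointing down it reaches from about 0.275 to 0.725 m from the base axis. Payload 5.6 kg.
Tool frame: the origin (TCP) lies at the very end of the fingers, on their centre line; the grasp point (between the pads) lies 19 mm behind it; z points along the fingers, x is the direction in which the jaws open and shut, and the axes are right-handed (so a half turn about z gives the same grasp; the last joint's range is limited). The gripper opens to 85 mm and grips with 20 to 120 N. Pads are 22 mm wide; open, the fingers measure 114 mm over their backs; the gripper's body (76 mm by 85 mm) begins 54 mm behind the grasp point. The pads swing forward as they close: fully open they stand 13 mm farther back than shut.
Start: joints at [-0.879, 0.255, 0.108, 0, -1.424, -0.285], TCP at [0.218, -0.505, 0.231] pointing down, gripper open.
Joint ranges: [-2.95, 2.95], [-1.21, 1.97], [-1.09, 1.5], [-2.87, 1.71], [-2.94, -0.07], [-3.05, 3.05]. Speed limits (rad/s): [2.57, 2.57, 3.14, 3.14, 3.14, 3.14].

INTERFACE

Orientations are given as a rotation vector (axis times angle).
In Python, from cell import * gives the robot as it stands.
- The arm moves only by the shell command python3 -m jog 'ROWS' [FORCE]. ROWS is JSON, a list of rows, each a list of 7 numbers: the turn, a rotation vector about the tool's x, y, z in rad, then the shift along the tool's x, y, z in mm, then the opening, from 0 (shut) to 1 (fully open). A call has exactly 8 rows; each row is the pose to reach, as a shift and turn from the pose commanded when the call began, along the tool's axes at that moment; what a row does not reach only later rows make up. A row lasts 1/10 s, in which the tool goes at most 50 mm and 8.59 degrees, less where a joint would pass 70% of its speed; a pose out of reach is approached as far as the arm can. A call with a gripper value outside its range is refused whole. The fingers move at their own pace and stop on an object; FORCE is the grip in N (left out, the last holds). Time passes only in rows, so rows that repeat a pose let the fingers close, or fill a call up. It gives the time, the measured TCP pose, the force and the opening at its end, in the units of the state.
- sense(): the state, without advancing time (a new reading comes with each control period).
- get_image(name): name is "scene" or "top" or "wrist"; returns a dict with "image" (400x640x3 uint8, red, green, blue), "camera_matrix" (3x3 intrinsics, pixels), "eye" and "rotation" of the camera in the world. Camera axes: x right, y up, looking along -z (the intrinsics and any distortion apply to the point x, -y, -z); pixel columns grow to the right and rows downward; lengths in m; the calibration is good to about 2 mm. A picture is of the moment at which its call begins. There is no depth.
- hand_in(): hands the job in, once; it reports no verdict.
The state is a dict: "time_s": time; "joints": joint angles; "joint_velocities": joint speeds; "joint_efforts": joint torques, N m; "ee_pos": TCP position; "ee_rot": TCP orientation; "wrist_force": force on the tool from outside, world axes, zero at the start; "moment": the same for the moment, N m; "finger_gap": finger opening in m.
Only numpy, scipy, OpenCV 4.12 (cv2) and the standard library are available. Lean on these libraries where they do the work, as an engineer would, in place of code of your own. Each camera call takes 0.05 s, during which the arm holds its last target.

TASK

Get the balance ready for weighing into the beaker that already stands on its pan: push the sliding cover of the draught shield fully shut, then gently press the tare key (the long bar-shaped one) on the control terminal down and let it come up again. Nothing needs gripping. Do not tare before the cover is shut, leave the other two keys unpressed, and do not shift or lift the beaker, the weight, the jar or the spatula.

Things in the scene. Friction and masses are not known exactly. Their poses are not given: they have to be found in the camera images.
- balance: Fixed white balance, 300 (x) x 200 (y) x 60 mm high, origin at the centre of its underside on the bench, front facing its own -x. On its rear a clear draught shield 180 x 180 mm (its x -40 to 140 mm) up to 150 mm, with side runners up to 170 mm; in front an empty deck 60 mm high. Left or right of the robot, turned up to 0.3 rad.
- cover (a joint): How far the draught shield's top cover stands open, m: 0 is fully shut; it grows as the cover slides out along the balance's -x over the front deck; range 0 to 0.12, starts 0.06 to 0.11. About 2 N of friction, stays where it is left, hard stop at 0; no handle: push its front edge along the balance's +x. More than 40 N on it counts as a blow.
- cover_edge (a point): Centre of the front face (180 mm wide, 22 mm high, facing the balance's -x) of the cover, a grey frame 180 x 180 x 22 mm with a clear window; mid-height, 161 mm above the bench (underside 150, top 172), free air below and in front. Moves with the cover; fully shut it lies at x = -40 mm, y = 0 in the balance frame. Axes as the balance's.
- terminal: Fixed white control terminal, a flat box 160 (x) x 200 (y) x 45 mm high, origin at the centre of its underside on the bench, turned up to 0.3 rad; display on its far half, three grey keys at x = -40 mm, y = -55, 0, 55 mm in its frame, in any order. Key tops stand 10 mm above it, 55 mm above the bench.
- key_bar (a joint): Press depth of the tare key, m: 0 up, 0.006 fully down. Sprung: about 2 N starts it, 5.4 N holds it fully down; it counts as pressed beyond 0.004 for 0.1 s. It comes up by itself. More than 30 N on it counts as too hard.
- key_bar_top (a point): Centre of the top face of the tare key: the long bar, 18 (x) x 38 (y) mm, axes as the terminal's, z up.
- key_round (a joint): Press depth of the round key (not to be pressed), m: 0 up, 0.006 down; same spring.
- key_round_top (a point): Centre of the top face of the round key, 20 mm across.
- key_square (a joint): Press depth of the square key (not to be pressed), m: 0 up, 0.006 down; same spring.
- key_square_top (a point): Centre of the top face of the square key, 18 x 18 mm.
- beaker: Loose glass beaker, 60 mm across, 55 mm high, standing on the pan inside the shield (pan top 70 mm above the bench); origin at the centre of its underside. Not to be disturbed.
- weight: Loose steel calibration weight with a small knob, 32 mm across, 52 mm high, on the bench in front of the terminal; origin at the centre of its underside. Not to be disturbed.
- bottle: Loose amber jar with black cap, 60 mm across, 120 mm high, on the bench behind the terminal; origin at the centre of its underside. Not to be disturbed.
- spatula: Loose flat steel lab spatula, 166 mm long, 18 mm wide, 6 mm high, lying on the bench in front of the balance, its length along its own y; origin on its underside, mid-length. Not to be disturbed.

How it is judged:
By the outcome, as a careful person would: the job done as asked, in the order asked, and still so for the second after the job is handed in, with the robot touching nothing.
It also fails if it takes over 48 s, if anything falls off the work surface, if the arm or the gripper's body presses on something with over 40 N, if the wrist force passes 120 N, or if a joint passes its speed limit or range.

## Working session

There is one attempt and no reset: what is moved stays moved. The work goes in short steps, Python scripts to look and compute and a shell command to move; the robot and the scene stay as the last step left them, time stands still between calls to the robot, and variables do not carry over. Pictures are saved under pics/ and viewed, and the job is handed in when it is done.

```bash
mkdir -p pics; ls
python3 - <<'E'
from cell import *
import cv2,numpy as np
s=sense();print(s)
for n in ["scene","top","wrist"]:
    d=get_image(n);cv2.imwrite(f"pics/{n}0.png",d["image"][:,:,::-1]);print(n,d["camera_matrix"],d["eye"],d["rotation"],[k for k in d])
E
```

```text
pics
{'time_s': 0.0, 'joints': array([-8.79406453e-01,  2.55746188e-01,  1.07010956e-01, -5.12122201e-04,
       -1.42388007e+00, -2.84604059e-01]), 'joint_velocities': array([-0.00049926, -0.00132404, -0.00037055,  0.00092224,  0.00094787,
       -0.00065276]), 'joint_efforts': array([-8.19733705e-04, -3.86623049e+01,  2.37944430e+01,  5.36517128e+00,
       -5.84494686e-03, -1.95984157e-06]), 'ee_pos': array([ 0.2174881 , -0.50463692,  0.23039305]), 'ee_rot': array([-1.72615827e+00, -2.62297301e+00, -1.59720254e-03]), 'wrist_force': array([-0.76192109, -0.54456339, -0.08942051]), 'moment': array([ 0.00111511,  0.00492175, -0.01481418]), 'finger_gap': 0.08525619367740182}
scene [[452.6044519    0.         331.73765584]
 [  0.         452.6044519  202.10719054]
 [  0.           0.           1.        ]] [ 1.10938631 -0.37379502  0.98341394] [0.59391409 0.28784737 0.88063376] ['image', 'camera_matrix', 'eye', 'rotation']
top [[512.44471258   0.         316.72362061]
 [  0.         512.44471258 195.73119056]
 [  0.           0.           1.        ]] [0.36225855 0.02882678 1.30613277] [ 0.12417797 -0.15603944 -1.54853363] ['image', 'camera_matrix', 'eye', 'rotation']
wrist [[351.26637402   0.         324.77709172]
 [  0.         351.26637402 197.68913875]
 [  0.           0.           1.        ]] [ 0.15168781 -0.53294894  0.37259675] [-0.18408454 -0.28290749  1.96158338] ['image', 'camera_matrix', 'eye', 'rotation']
```

View pics/scene0.png

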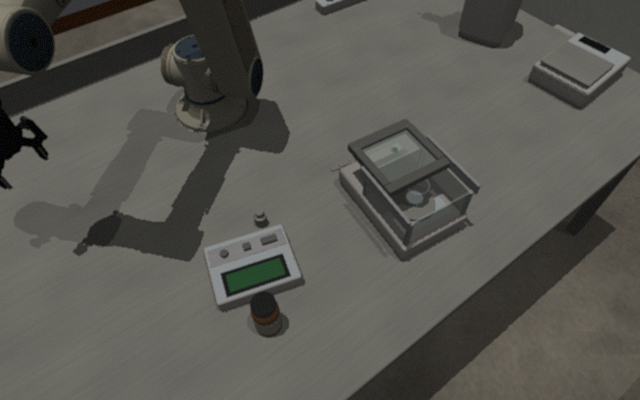

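View pics/top0.png

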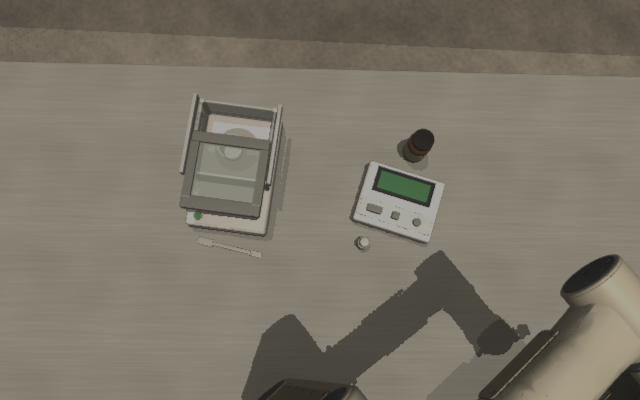

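View pics/wrist0.png

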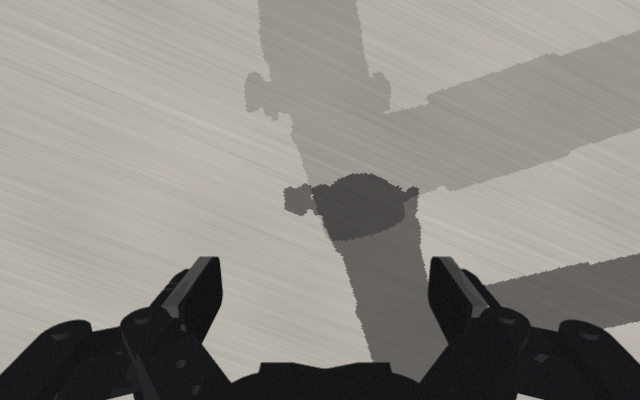

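The scene shows the balance (cover partly open) and the terminal. In the top view the cover's front edge runs from about (181,208) to (262,216), the bar key is near (374,209), square (395,216), round (417,222), and the spatula is near (229,247). I'll zoom in on these.

Run:
```python
import cv2
im=cv2.imread("pics/top0.png")
cv2.imwrite("pics/t1.png",cv2.resize(im[85:265,170:300],None,fx=4.4,fy=3.3*4.4/3.3*0.75,interpolation=cv2.INTER_CUBIC) if 0 else cv2.resize(im[120:270,170:300],None,fx=4,fy=4,interpolation=cv2.INTER_CUBIC))
cv2.imwrite("pics/t2.png",cv2.resize(im[125:260,340:460],None,fx=4,fy=4,interpolation=cv2.INTER_CUBIC))
```

```text
(no output)
```

View pics/t1.png

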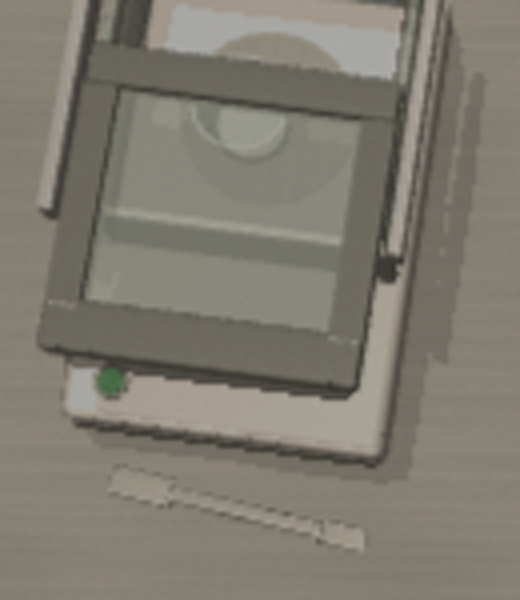

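View pics/t2.png

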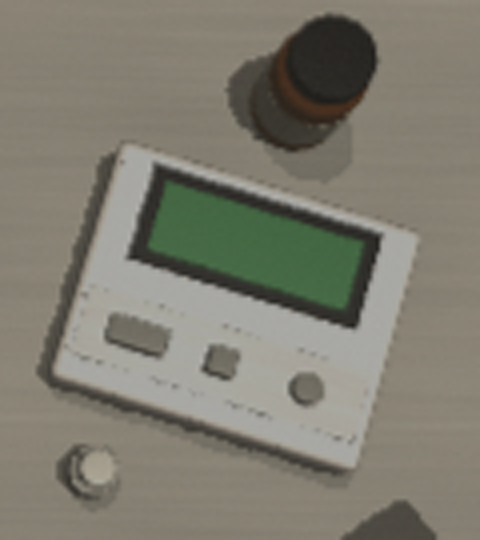

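Zoomed: the cover's front top corners are at crop (42,346) and (355,388), i.e. full (180.5,206.5) and (258.8,217). The bar key's centre is at crop (137,334), i.e. (374.3,208.5). Next I cast rays and check the results against the known sizes.

```bash
cat > h.py <<'E'
import numpy as np
from scipy.spatial.transform import Rotation as R
CAM={"top":(np.array([[512.44471258,0,316.72362061],[0,512.44471258,195.73119056],[0,0,1]]),np.array([0.36225855,0.02882678,1.30613277]),[0.12417797,-0.15603944,-1.54853363]),
"scene":(np.array([[452.6044519,0,331.73765584],[0,452.6044519,202.10719054],[0,0,1]]),np.array([1.10938631,-0.37379502,0.98341394]),[0.59391409,0.28784737,0.88063376])}
def plane(c,u,v,z):
    K,e,r=CAM[c]; d=np.linalg.inv(K)@[u,v,1]; d=R.from_rotvec(r).apply([d[0],-d[1],-d[2]])
    return e+d*(z-e[2])/d[2]
def proj(c,p):
    K,e,r=CAM[c]; q=R.from_rotvec(r).inv().apply(np.asarray(p)-e); q=K@[q[0],-q[1],-q[2]]; return q[:2]/q[2]
E
python3 - <<'E'
from h import *
np.set_printoptions(precision=4,suppress=True)
T=lambda x,y,z:plane("top",170+x/4,120+y/4,z)
U=lambda x,y,z:plane("top",340+x/4,125+y/4,z)
# cover
fl,fr,bl,br=T(42,346,.172),T(355,388,.172),T(90,42,.172),T(402,85,.172)
print("cover",fl,fr,bl,br,"w",np.linalg.norm(fl-fr),"edgeang",np.degrees(np.arctan2(*(fl-fr)[[1,0]]))-90)
# balance front deck z=.06
dl,dr=T(66,415,.06),T(382,457,.06)
print("deck",dl,dr,np.linalg.norm(dl-dr),np.degrees(np.arctan2(*(dl-dr)[[1,0]]))-90)
c=[U(124,145,.045),U(419,236,.045),U(353,468,.045),U(55,375,.045)]
print("term",c,[np.linalg.norm(c[i]-c[i-1]) for i in range(4)])
print("tc",np.mean(c,0),np.degrees(np.arctan2(*(c[0]-c[1])[[1,0]]))-90,np.degrees(np.arctan2(*(c[0]-c[3])[[1,0]])))
k=[U(137,334,.055),U(221,361,.055),U(307,389,.055)]
print("keys",k,np.linalg.norm(k[0]-k[1]),np.linalg.norm(k[1]-k[2]),np.degrees(np.arctan2(*(k[0]-k[2])[[1,0]]))-90)
for p in k:print(proj("scene",p))
print("cov in scene",proj("scene",fl),proj("scene",fr),proj("scene",bl),proj("scene",br))
print("weight top",U(97,467,.05),"spat",T(110,480,.005),T(362,540,.005))
E
python3 - <<'E'
import cv2
im=cv2.imread("pics/scene0.png")
cv2.imwrite("pics/s1.png",cv2.resize(im[115:255,325:485],None,fx=4,fy=4,interpolation=cv2.INTER_CUBIC))
cv2.imwrite("pics/s2.png",cv2.resize(im[200:330,195:310],None,fx=4,fy=4,interpolation=cv2.INTER_CUBIC))
E
```

```text
cover [0.5372 0.3105 0.172 ] [0.5169 0.1357 0.172 ] [0.7137 0.2942 0.172 ] [0.6922 0.1151 0.172 ] w 0.17593826857424683 edgeang -6.632549748348211
deck [0.5123 0.3211 0.06  ] [0.4901 0.1283 0.06  ] 0.19400348504837375 -6.557123184051349
term [array([ 0.6822, -0.1315,  0.045 ]), array([ 0.627, -0.318,  0.045]), array([ 0.4797, -0.2727,  0.045 ]), array([ 0.5342, -0.088 ,  0.045 ])] [np.float64(0.15419706307816364), np.float64(0.19453209738902585), np.float64(0.15410334568700904), np.float64(0.19259017679032367)]
tc [ 0.5808 -0.2026  0.045 ] -16.474102991986996 -16.36029138150493
keys [array([ 0.5594, -0.1379,  0.055 ]), array([ 0.5435, -0.1899,  0.055 ]), array([ 0.527 , -0.2429,  0.055 ])] 0.05436823074929648 0.05555908364807912 -17.1108679084616
[268.1846 238.3414]
[246.1737 245.1893]
[223.1663 252.2673]
cov in scene [404.4095 118.4678] [346.9204 143.8908] [450.1975 161.8969] [388.3984 192.396 ]
weight top [ 0.477  -0.1136  0.05  ] spat [0.4781 0.3038 0.005 ] [0.4431 0.1436 0.005 ]
```

View pics/s1.png

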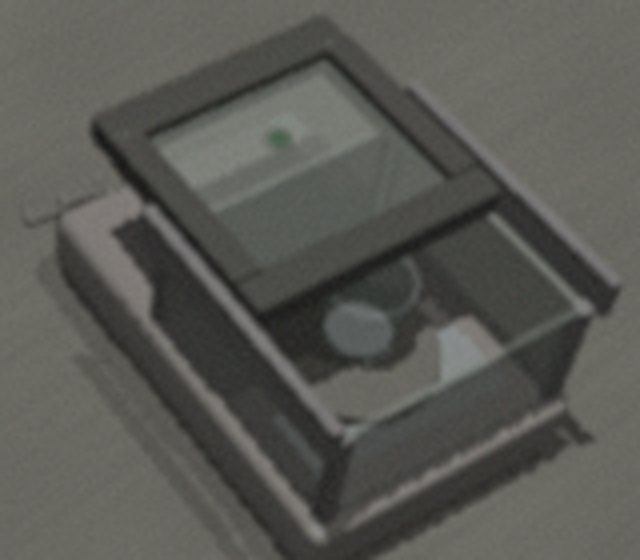

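View pics/s2.png

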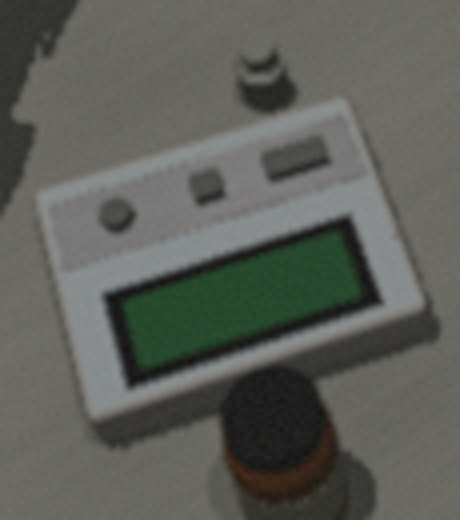

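Sizes agree: cover width 176 mm (180 given), terminal 194x154 mm (200x160), key pitch 54–56 mm (55). The scene view agrees to within 1–2 px. The cover is about 84 mm open, balance yaw is about -6.5°, and terminal yaw about -16.5°. Next I compute the move to in front of the cover.

```bash
cat >> h.py <<'E'
def rel(s,tgt,yaw_deg):
    Rw=R.from_rotvec(s["ee_rot"]); sh=Rw.inv().apply(np.asarray(tgt)-s["ee_pos"])*1000
    c,d=np.cos(np.radians(yaw_deg)),np.sin(np.radians(yaw_deg))
    Y=[c,d,0];Z=[0,0,-1];X=np.cross(Y,Z)
    Rt=R.from_matrix(np.array([X,Y,Z]).T)
    return (Rw.inv()*Rt).as_rotvec(),sh
E
python3 - <<'E'
from cell import *
from h import *
np.set_printoptions(precision=4,suppress=True)
s=sense();u=np.array([np.cos(np.radians(-6.5)),np.sin(np.radians(-6.5)),0])
e=np.array([.527,.223,.231])
print(R.from_rotvec(s["ee_rot"]).as_matrix())
print(rel(s,e-.05*u,-6.5))
E
```

```text
[[-0.3956  0.9184 -0.0006]
 [ 0.9184  0.3956  0.0012]
 [ 0.0014 -0.0001 -1.    ]]
(array([-0.0004, -0.0013,  0.5202]), array([570.801 , 528.7805,   0.38  ]))
```

```bash
python3 -m jog '[[0,0,0,30,28,0,0],[0,0,0.04,65,60,0,0],[0,0,0.09,100,93,0,0],[0,0,0.13,135,125,0,0],[0,0,0.17,170,158,0,0],[0,0,0.21,205,190,0,0],[0,0,0.26,240,222,0,0],[0,0,0.3,275,255,0,0]]'
python3 - <<'E'
from cell import *
from h import *
np.set_printoptions(precision=4,suppress=True)
s=sense();u=np.array([np.cos(np.radians(-6.5)),np.sin(np.radians(-6.5)),0])
print(s["joints"],s["finger_gap"],rel(s,np.array([.527,.223,.231])-.05*u,-6.5))
E
```

```text
time_s: 0.95
ee_pos: [0.3429, -0.1498, 0.2313]
ee_rot: [2.102, 2.334, 0.001]
wrist_force: [0.8, -1.4, 0.3]
finger_gap: -0.0
[ 0.0133 -0.1028 -0.2852 -0.0001 -1.3879 -1.4794] -1.7473862526397487e-05 (array([ 0.0005, -0.0001,  0.218 ]), array([362.3916, 173.1814,   0.4571]))
```

```bash
python3 -m jog '[[0,0,0.03,40,19,0,0],[0,0,0.06,85,40,0,0],[0,0,0.09,130,62,0,0],[0,0,0.12,175,84,0,0],[0,0,0.15,220,105,0,0],[0,0,0.18,265,127,0,0],[0,0,0.21,310,148,0,0],[0,0,0.218,345,165,0,0]]'
python3 - <<'E'
from cell import *
from h import *
import cv2
np.set_printoptions(precision=4,suppress=True)
s=sense();u=np.array([np.cos(np.radians(-6.5)),np.sin(np.radians(-6.5)),0])
print(s["joints"],s["wrist_force"],rel(s,np.array([.527,.223,.147])-.05*u,-6.5))
for n in ["top","wrist"]: cv2.imwrite(f"pics/{n}2.png",get_image(n)["image"][:,:,::-1])
E
```

```text
time_s: 1.75
ee_pos: [0.4704, 0.2116, 0.2307]
ee_rot: [-2.341, -2.095, 0.001]
wrist_force: [0.6, -1.2, 0.3]
finger_gap: -0.0001
[ 0.7265  0.188   0.0203 -0.0003 -1.4038 -2.4081] [ 0.6493 -1.1534  0.326 ] (array([-0.0006,  0.0003,  0.0026]), array([17.7187,  4.9973, 83.708 ]))
```

View pics/top2.png

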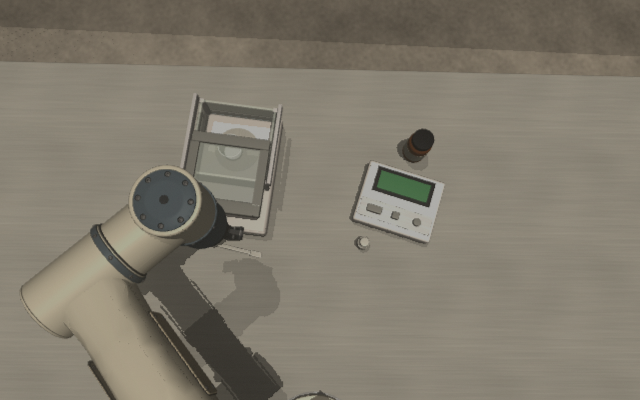

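View pics/wrist2.png

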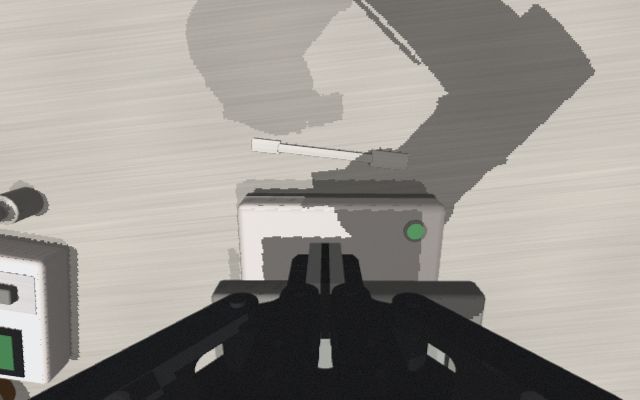

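The wrist view shows closed fingers in front of the cover's front edge (row ~285), above the deck, centred about 18 mm off the cover's middle. Nothing is in the way, so I descend and creep towards the edge.

```bash
python3 -m jog '[[0,0,0.003,8,0,20,0],[0,0,0.003,18,0,45,0],[0,0,0.003,18,3,65,0],[0,0,0.003,18,5,80,0],[0,0,0.003,18,10,84,0],[0,0,0.003,18,17,84,0],[0,0,0.003,18,24,84,0],[0,0,0.003,18,30,84,0]]'
python3 - <<'E'
from cell import *
from h import *
np.set_printoptions(precision=4,suppress=True)
s=sense();u=np.array([np.cos(np.radians(-6.5)),np.sin(np.radians(-6.5)),0])
print(s["ee_pos"],s["wrist_force"],rel(s,np.array([.527,.223,.147]),-6.5))
E
```

```text
time_s: 2.65
ee_pos: [0.5034, 0.2236, 0.1483]
ee_rot: [2.345, 2.09, 0.003]
wrist_force: [0.1, -0.1, 0.9]
finger_gap: 0.0002
[0.5034 0.2236 0.1483] [ 0.1238 -0.126   0.9159] (array([ 0.0015, -0.0011, -0.0011]), array([ 2.1177, 23.5312,  1.3462]))
```

```bash
python3 -m jog '[[0,0,0,1,4,0,0],[0,0,0,2,7,0,0],[0,0,0,2,10,0,0],[0,0,0,2,13,0,0],[0,0,0,2,16,0,0],[0,0,0,2,19,0,0],[0,0,0,2,23,0,0],[0,0,0,2,27,0,0]]'
python3 - <<'E'
from cell import *
from h import *
import cv2
np.set_printoptions(precision=4,suppress=True)
s=sense();u=np.array([np.cos(np.radians(-6.5)),np.sin(np.radians(-6.5)),0])
print(s["ee_pos"],s["wrist_force"],rel(s,np.array([.6105,.2135,.147])-.011*u,-6.5))
for n in ["scene","wrist"]: cv2.imwrite(f"pics/{n}3.png",get_image(n)["image"][:,:,::-1])
E
```

```text
time_s: 3.45
ee_pos: [0.5293, 0.2225, 0.1473]
ee_rot: [-2.344, -2.091, 0.0]
wrist_force: [-2.8, 0.1, 1.1]
finger_gap: -0.0002
[0.5293 0.2225 0.1473] [-2.8199  0.1193  1.0898] (array([-0.0002, -0.0001, -0.0006]), array([ 0.3095, 70.6828,  0.3087]))
```

View pics/scene3.png

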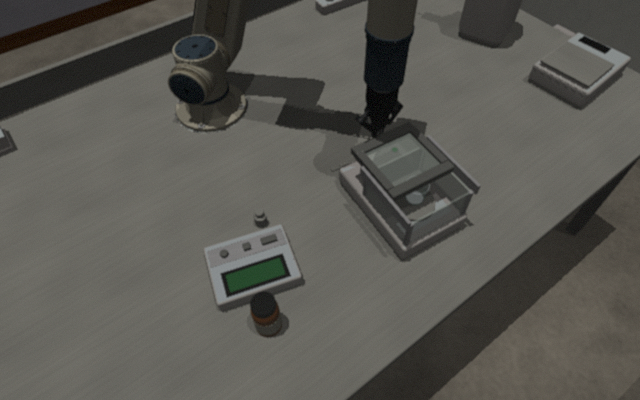

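View pics/wrist3.png

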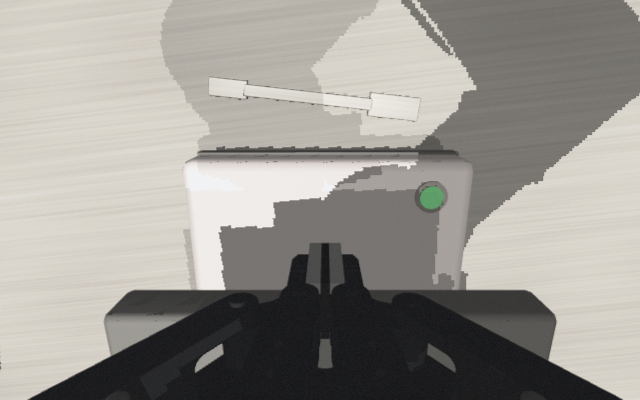

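The force of 2.8 N against the tool matches the cover's friction: the cover is moving (front corner in scene now near (355,150)). About 70 mm remain; I push 55 mm first.

```bash
python3 -m jog '[[0,0,0,0,6,0,0],[0,0,0,0,13,0,0],[0,0,0,0,20,0,0],[0,0,0,0,28,0,0],[0,0,0,0,36,0,0],[0,0,0,0,44,0,0],[0,0,0,0,51,0,0],[0,0,0,0,56,0,0]]'; python3 -m jog '[[0,0,0,0,1.5,0,0],[0,0,0,0,3,0,0],[0,0,0,0,4,0,0],[0,0,0,0,5,0,0],[0,0,0,0,6,0,0],[0,0,0,0,7,0,0],[0,0,0,0,8,0,0],[0,0,0,0,9,0,0]]'
```

```text
time_s: 4.35
ee_pos: [0.5856, 0.2159, 0.1472]
ee_rot: [2.345, 2.091, 0.0]
wrist_force: [-3.0, 0.6, 1.1]
finger_gap: 0.0001
time_s: 5.15
ee_pos: [0.5937, 0.2149, 0.1472]
ee_rot: [-2.345, -2.091, 0.001]
wrist_force: [-2.1, -1.3, -0.1]
finger_gap: -0.0002
```

```bash
python3 -m jog '[[0,0,0,0,0.5,0,0],[0,0,0,0,1,0,0],[0,0,0,0,1.5,0,0],[0,0,0,0,2,0,0],[0,0,0,0,2.5,0,0],[0,0,0,0,3,0,0],[0,0,0,0,3.5,0,0],[0,0,0,0,4,0,0]]'
python3 - <<'E'
from cell import *
import cv2
im=get_image("top")["image"][:,:,::-1]
cv2.imwrite("pics/top4.png",cv2.resize(im[85:265,140:300],None,fx=3.3,fy=3.3,interpolation=cv2.INTER_CUBIC))
im=get_image("scene")["image"][:,:,::-1]
cv2.imwrite("pics/s4.png",cv2.resize(im[115:255,325:485],None,fx=4,fy=4,interpolation=cv2.INTER_CUBIC))
E
```

```text
time_s: 5.95
ee_pos: [0.5977, 0.2145, 0.1472]
ee_rot: [-2.345, -2.091, 0.0]
wrist_force: [-2.4, -0.7, -1.6]
finger_gap: 0.0001
```

View pics/s4.png

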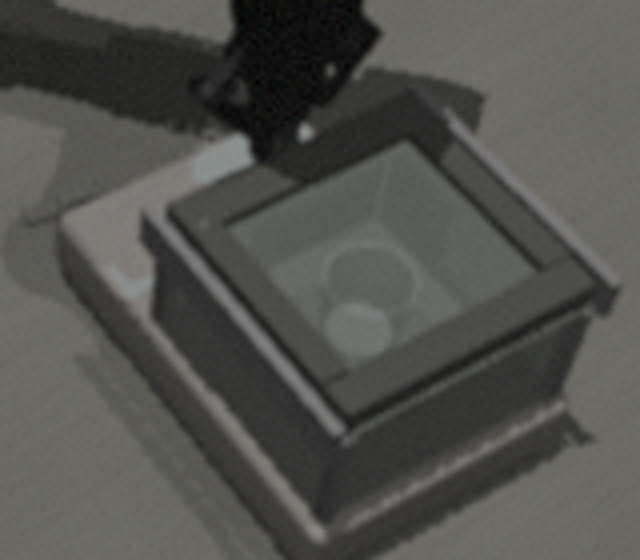

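Nearly shut: the cover's rear edge (crop row ~420 at the near corner) almost covers the shield's rear wall. There is no stop force yet, so I continue slowly.

```bash
python3 -m jog '[[0,0,0,0,0.5,0,0],[0,0,0,0,1,0,0],[0,0,0,0,1.5,0,0],[0,0,0,0,2,0,0],[0,0,0,0,2.5,0,0],[0,0,0,0,3,0,0],[0,0,0,0,3,0,0],[0,0,0,0,3,0,0]]'
```

```text
time_s: 6.85
ee_pos: [0.5985, 0.2145, 0.1473]
ee_rot: [-2.342, -2.09, 0.005]
wrist_force: [-10.5, 1.6, 3.1]
finger_gap: -0.0
```

```bash
python3 -m jog '[[0,0,0,0,0.3,0,0],[0,0,0,0,0.6,0,0],[0,0,0,0,1,0,0],[0,0,0,0,1,0,0],[0,0,0,0,1,0,0],[0,0,0,0,1,0,0],[0,0,0,0,1,0,0],[0,0,0,0,1,0,0]]'
```

```text
time_s: 7.65
ee_pos: [0.5985, 0.2145, 0.1473]
ee_rot: [-2.341, -2.089, 0.007]
wrist_force: [-14.2, 1.1, 5.7]
finger_gap: -0.0001
```

The force rises to 14 N with no motion, so this is the hard stop. I back straight off and lift.

```bash
python3 -m jog '[[0,0,0,0,-3,0,0],[0,0,0,0,-10,0,0],[0,0,0,0,-25,0,0],[0,0,0,0,-45,0,0],[0,0,0,0,-60,-10,0],[0,0,0,0,-65,-40,0],[0,0,0,0,-70,-65,0],[0,0,0,0,-70,-70,0]]'
python3 - <<'E'
from cell import *
from h import *
import cv2
np.set_printoptions(precision=4,suppress=True)
im=get_image("top")["image"][:,:,::-1]
cv2.imwrite("pics/top5.png",cv2.resize(im[85:265,140:300],None,fx=3.3,fy=3.3,interpolation=cv2.INTER_CUBIC))
im=get_image("scene")["image"][:,:,::-1]
cv2.imwrite("pics/s5.png",cv2.resize(im[115:255,325:485],None,fx=4,fy=4,interpolation=cv2.INTER_CUBIC))
s=sense();print(s["ee_pos"],s["wrist_force"],rel(s,[.5594,-.1379,.20],-16.5))
E
```

```text
time_s: 8.45
ee_pos: [0.5338, 0.223, 0.2219]
ee_rot: [2.342, 2.09, 0.014]
wrist_force: [-0.2, -0.2, 0.1]
finger_gap: -0.0
[0.533  0.2227 0.2188] [-1.3921  0.3416  0.3926] (array([ 0.0031, -0.003 ,  0.1739]), array([-355.263 ,   67.2317,   18.1002]))
```

View pics/s5.png

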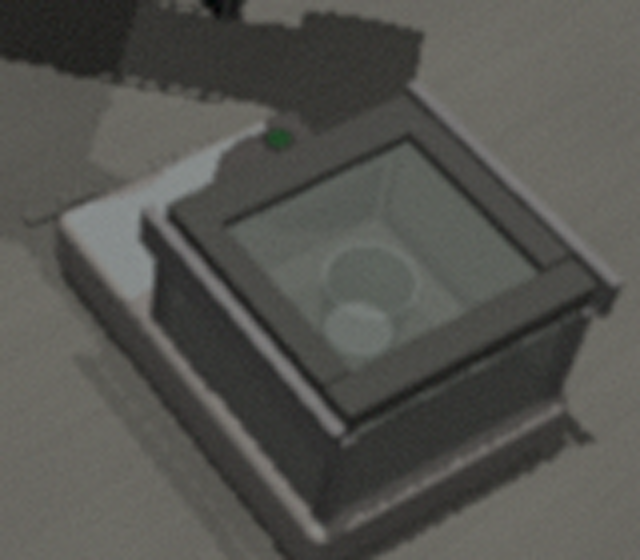

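View pics/top5.png

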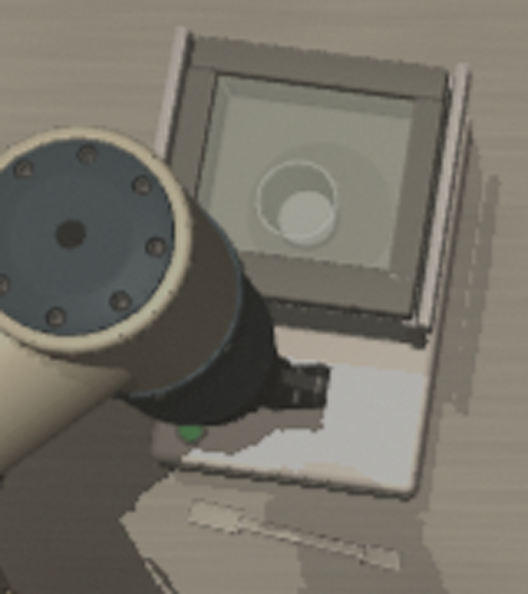

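The cover is flush at the rear and the beaker, pan and spatula are unmoved. Next I go above the bar key.

```bash
python3 -m jog '[[0,0,0.02,-35,6,0,0],[0,0,0.04,-75,14,2,0],[0,0,0.07,-120,23,5,0],[0,0,0.1,-165,31,8,0],[0,0,0.12,-210,40,10,0],[0,0,0.14,-255,48,13,0],[0,0,0.16,-300,57,16,0],[0,0,0.174,-340,64,18,0]]'; python3 -m jog '[[0,0,0,-15,3,0,0],[0,0,0,-15,3,20,0],[0,0,0,-15,3,45,0],[0,0,0,-15,3,65,0],[0,0,0,-15,3,80,0],[0,0,0,-15,3,90,0],[0,0,0,-15,3,95,0],[0,0,0,-15,3,95,0]]';  python3 - <<'E'
from cell import *
from h import *
import cv2
np.set_printoptions(precision=4,suppress=True)
d=get_image("wrist");im=d["image"][:,:,::-1]
cv2.imwrite("pics/w6.png",im);print(d["eye"],d["rotation"])
im=get_image("scene")["image"][:,:,::-1]
cv2.imwrite("pics/s6.png",cv2.resize(im[180:330,175:335],None,fx=4,fy=4,interpolation=cv2.INTER_CUBIC))
s=sense();print(s["ee_pos"],s["wrist_force"],rel(s,[.5594,-.1379,.055],-16.5))
E
```

```text
time_s: 9.35
ee_pos: [0.5565, -0.1252, 0.1977]
ee_rot: [-2.518, -1.877, 0.002]
wrist_force: [0.8, 0.2, 0.4]
finger_gap: 0.0001
time_s: 10.15
ee_pos: [0.5553, -0.1381, 0.1037]
ee_rot: [-2.517, -1.879, 0.001]
wrist_force: [-0.1, 0.7, 0.1]
finger_gap: -0.0
[ 0.4867 -0.1173  0.2458] [-0.2453 -0.1817  1.2735]
[ 0.5561 -0.1382  0.1049] [-0.111   0.2345 -0.306 ] (array([ 0.0012, -0.0001,  0.0001]), array([ 1.2201,  3.0178, 49.931 ]))
```

View pics/w6.png

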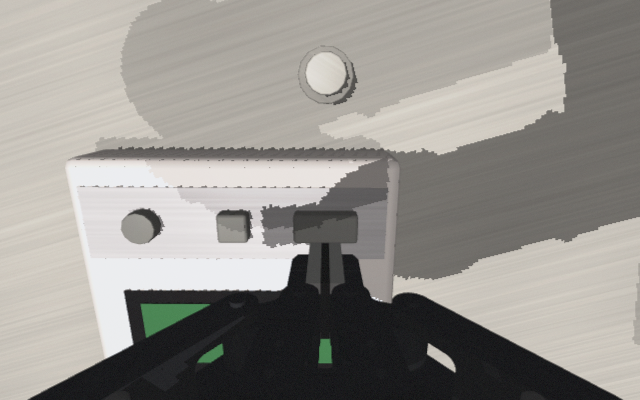

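View pics/s6.png

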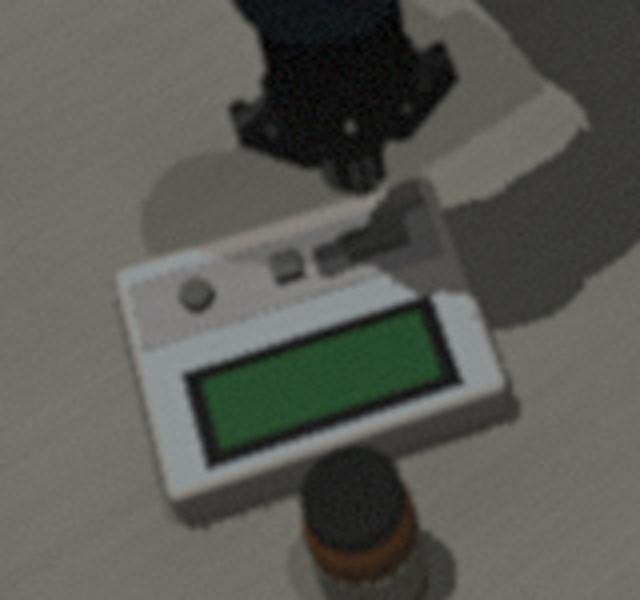

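Run:
```python
from h import *
np.set_printoptions(precision=4,suppress=True)
CAM["wrist"]=(np.array([[351.26637402,0,324.77709172],[0,351.26637402,197.68913875],[0,0,1]]),np.array([0.4867,-0.1173,0.2458]),[-0.2453,-0.1817,1.2735])
for p in [(325,226),(294,211),(357,211),(294,241),(357,241),(234,226),(138,226)]: print(p,plane("wrist",*p,.055))
print(proj("wrist",[.5594,-.1379,.055]),proj("wrist",[.5561,-.1382,.1049]))
import cv2
im=cv2.imread("pics/w6.png");cv2.imwrite("pics/w6z.png",cv2.resize(im[190:270,200:400],None,fx=4,fy=4,interpolation=cv2.INTER_CUBIC))
```

```text
(325, 226) [ 0.5566 -0.1381  0.055 ]
(294, 211) [ 0.5428 -0.1525  0.055 ]
(357, 211) [ 0.5531 -0.118   0.055 ]
(294, 241) [ 0.5605 -0.1582  0.055 ]
(357, 241) [ 0.571  -0.1228  0.055 ]
(234, 226) [ 0.5417 -0.1887  0.055 ]
(138, 226) [ 0.5258 -0.2421  0.055 ]
[326.705  230.1608] [324.4213 265.325 ]
```

View pics/w6z.png

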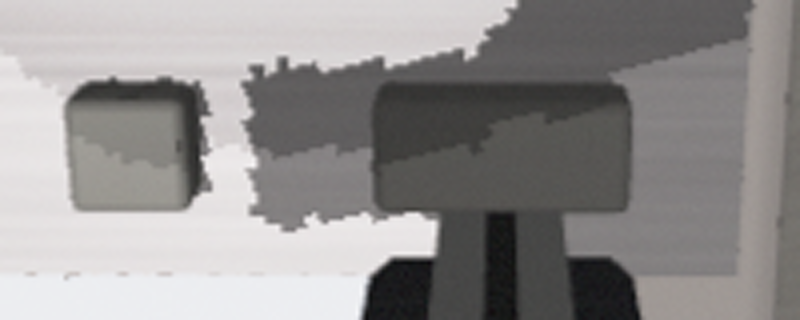

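The wrist view puts the bar key's top centre at (0.558,-0.138) and the top view at (0.559,-0.138); both sit 55 mm from the square key. I go down to just above it.

```bash
python3 -m jog '[[0,0,0,1,2.5,5,0],[0,0,0,1,2.5,15,0],[0,0,0,1,2.5,25,0],[0,0,0,1,2.5,33,0],[0,0,0,1,2.5,38,0],[0,0,0,1,2.5,41,0],[0,0,0,1,2.5,43,0],[0,0,0,1,2.5,43,0]]'
python3 - <<'E'
from cell import *
from h import *
np.set_printoptions(precision=4,suppress=True)
s=sense();print(s["ee_pos"],s["wrist_force"],rel(s,[.5585,-.1381,.055],-16.5)[1])
E
```

```text
time_s: 11.05
ee_pos: [0.5583, -0.138, 0.0612]
ee_rot: [-2.517, -1.879, 0.0]
wrist_force: [-0.2, -0.3, 0.4]
finger_gap: -0.0
[ 0.5583 -0.138   0.0612] [-0.2003 -0.28    0.4313] [-0.044   0.2323  6.208 ]
```

```bash
python3 -m jog '[[0,0,0,0,0,2,0],[0,0,0,0,0,4,0],[0,0,0,0,0,5.5,0],[0,0,0,0,0,7,0],[0,0,0,0,0,8,0],[0,0,0,0,0,9,0],[0,0,0,0,0,10,0],[0,0,0,0,0,11,0]]'
```

```text
time_s: 11.85
ee_pos: [0.5583, -0.138, 0.0505]
ee_rot: [2.517, 1.879, 0.0]
wrist_force: [-1.4, 0.7, 4.7]
finger_gap: -0.0001
```

4.7 N at z = 50.5 mm corresponds to about 4.7 mm of travel. I press 1.5 mm more, hold, then release.

```bash
python3 -m jog '[[0,0,0,0,0,0.5,0],[0,0,0,0,0,1,0],[0,0,0,0,0,1.5,0],[0,0,0,0,0,1.5,0],[0,0,0,0,0,1.5,0],[0,0,0,0,0,1.5,0],[0,0,0,0,0,1.5,0],[0,0,0,0,0,1.5,0]]'
```

```text
time_s: 12.65
ee_pos: [0.5583, -0.138, 0.0491]
ee_rot: [2.517, 1.879, 0.0]
wrist_force: [-2.1, 1.5, 5.7]
finger_gap: 0.0004
```

```bash
python3 -m jog '[[0,0,0,0,0,0.3,0],[0,0,0,0,0,0.6,0],[0,0,0,0,0,1,0],[0,0,0,0,0,1,0],[0,0,0,0,0,1,0],[0,0,0,0,0,1,0],[0,0,0,0,0,1,0],[0,0,0,0,0,1,0]]'
```

```text
time_s: 13.45
ee_pos: [0.5584, -0.138, 0.049]
ee_rot: [2.517, 1.879, 0.001]
wrist_force: [-4.0, 2.4, 11.3]
finger_gap: 0.0003
```

The key has bottomed: z stays at 49.0 mm (6 mm travel) and the force is 11 N, under the 30 N limit. I lift off.

```bash
python3 -m jog '[[0,0,0,0,0,-2,0],[0,0,0,0,0,-5,0],[0,0,0,0,0,-9,0],[0,0,0,0,0,-15,0],[0,0,0,0,0,-30,0],[0,0,0,0,0,-55,0],[0,0,0,0,0,-85,0],[0,0,0,0,0,-110,0]]';python3 -m jog '[[0,0,0,0,-20,-120,0],[0,0,0,0,-60,-130,0],[0,0,0,0,-100,-130,0],[0,0,0,0,-140,-130,0],[0,0,0,0,-170,-130,0],[0,0,0,0,-180,-130,0],[0,0,0,0,-180,-130,0],[0,0,0,0,-180,-130,0]]'
python3 - <<'E'
from cell import *
import cv2
im=get_image("top")["image"][:,:,::-1]
cv2.imwrite("pics/top7.png",cv2.resize(im[80:270,160:460],None,fx=2.6,fy=2.6,interpolation=cv2.INTER_CUBIC))
im=get_image("scene")["image"][:,:,::-1]
cv2.imwrite("pics/s7.png",cv2.resize(im[110:340,190:490],None,fx=2.6,fy=2.6,interpolation=cv2.INTER_CUBIC))
E
```

```text
time_s: 14.25
ee_pos: [0.5585, -0.1381, 0.1593]
ee_rot: [2.517, 1.879, 0.001]
wrist_force: [-0.1, 0.2, 0.8]
finger_gap: -0.0002
time_s: 15.05
ee_pos: [0.3862, -0.0868, 0.2877]
ee_rot: [2.517, 1.88, 0.0]
wrist_force: [-0.2, 0.0, -0.6]
finger_gap: -0.0001
```

View pics/top7.png

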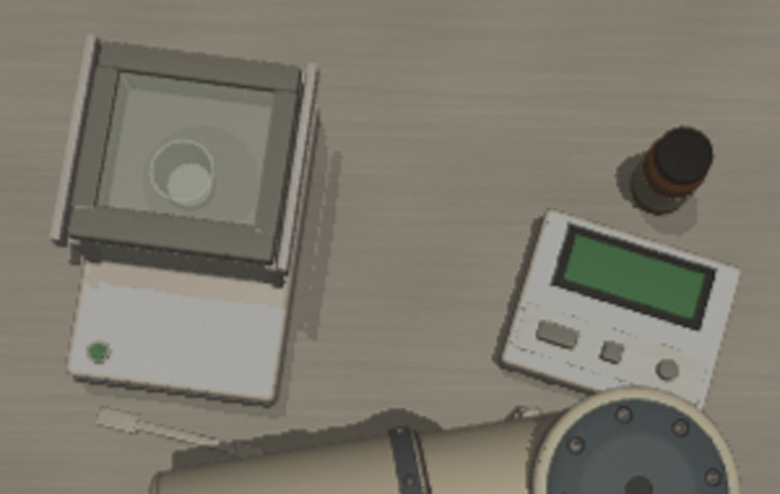

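View pics/s7.png

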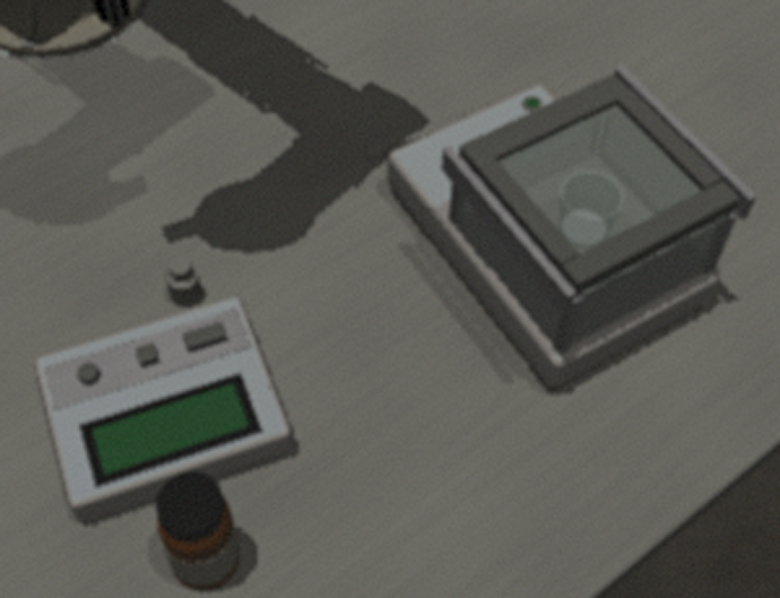

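Everything stands where it was and all keys are up. One numeric check of the cover: front edge relative to the deck front should be 110 mm. Then I hand in.

Run:
```python
from cell import *
from h import *
T=lambda x,y,z:plane("top",160+x/2.6,80+y/2.6,z)
u=np.array([np.cos(np.radians(-6.5)),np.sin(np.radians(-6.5)),0])
f=(T(70,236,.172)+T(273,262,.172))/2; d=(T(68,374,.06)+T(274,402,.06))/2
print((f-d)@u*1000)
print(abs(sense()["joint_velocities"]).max(),sense()["wrist_force"])
print(hand_in())
```

```text
109.34990132662018
0.006569096633114568 [ 0.1588365   0.69715271 -0.10719076]
the job is handed in; nothing more can be done
None
```

I pushed the draught-shield cover fully shut, then pressed the tare key once and released it, and handed the job in at about 15 s of the 48 s allowed. No verdict was reported.

- **Cover:** I pushed it about 84 mm with closed fingers until it met the hard stop. At the stop the wrist force rose to about 14 N with no further movement, under the 40 N limit. Afterwards the top view put the cover's front edge 109.3 mm behind the front of the balance. Fully shut should be 110 mm, and the pictures are only good to about 2 mm.
- **Tare key:** I pressed it only after the cover was shut. It went down the full 6 mm with about 11–12 N at the bottom, under the 30 N limit, and was held for more than a second. I then lifted clear.
- **Final look:** All three keys look up, and the beaker, weight, jar and spatula look undisturbed. In the last top view the arm hid part of the spatula and the weight. The scene view did show the weight in place. The spatula's right end was last seen clear just after the cover push. The robot was clear of everything, with wrist force near zero.

No check failed. The top and wrist cameras disagreed by about 1.6 mm on the tare key's position, so I pressed between the two.

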